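Pump up the bench jack

ROBOT

A 6-joint arm with a two-finger parallel gripper is mounted at the origin on the work surface. World frame = base frame: x ahead of the robot, y to its left, z up, the work surface at z = 0. Lengths are in mm, angles in rad, forces in N, time in s.
With the tool pointing down it reaches from about 350 to 875 mm from the base axis. Payload 4.2 kg.
Tool frame: the origin (TCP) lies at the very end of the fingers, on their centre line; the grasp point (between the pads) lies 19 mm behind it; z points along the fingers, y is the line along which they close (so a half turn about z gives the same grasp; the last joint's range is limited). The gripper opens to 85 mm and grips with 20 to 120 N. Pads are 22 mm wide; open, the fingers measure 114 mm over their backs; the gripper's body (76 mm by 85 mm) begins 54 mm behind the grasp point. The pads swing forward as they close: fully open they stand 13 mm farther back than shut.
Start: joints at [1.386, 0.385, 0.008, 0, -1.194, -0.259], TCP at [268.325, 564.447, 231.312] pointing down, gripper open.
Joint ranges: [-3.14, 3.14], [-1.21, 2.06], [-1.07, 1.41], [-3.16, 2.05], [-2.99, -0.16], [-3.1, 3.1]. Speed limits (rad/s): [2.79, 2.79, 3.14, 3.14, 3.14, 3.14].

INTERFACE

Orientations are given as a unit quaternion [x, y, z, w].
In Python, from bench import read_state, get_image, get_calibration, job_done gives the robot as it stands.
- The arm moves only by the shell command python3 -m creep 'ROWS'. ROWS is a JSON object of lists of equal length, an entry for each row: "translation": the shift along the world's x, y, z in cm, a list of three; "delta_rot": the turn, a rotation vector about the world's x, y, z in degrees, a list of three; "hand": the finger opening in cm, from 0 to 8.54. A call has 1 to 8 rows; each row is the pose to reach, as a shift and turn from the pose commanded when the call began; what a row does not reach only later rows make up. A row lasts 1/8 s, in which the tool goes at most 62.5 mm and 10.7 degrees, less where a joint would pass 70% of its speed; a pose out of reach is approached as far as the arm can. A call with a gripper value outside its range is refused whole. The fingers move at their own pace and stop on an object; the grip force is fixed at half the most. Time passes only in rows, so rows that repeat a pose let the fingers close. It gives the time, the measured TCP pose, the force, the opening and the grip force at its end, in the units of the state.
- read_state(): the state, without advancing time (a new reading comes with each control period).
- get_image(name): name is "scene" or "top" or "wrist"; returns (picture, depth): 480x640x3 uint8, red, green, blue; 480x640 float32, mm along the optical axis (not along the pixel's ray), 0 where there is no reading.
- get_calibration(name): a dict with "intrinsics" (3x3 intrinsics, pixels), "xyz" and "attitude" of the camera in the world. Camera axes: x right, y down, z forward; pixel columns grow to the right and rows downward; lengths in mm; the calibration is good to about 2 mm. A picture is of the moment at which its call begins: read the wrist's pose just before it. get_calibration takes no time and is no camera call; for the wrist camera it gives the pose at the moment of the call.
- job_done(): hands the job in; it is judged then, once.
The state is a dict: "clock": time; "joints": joint angles; "joint_vel": joint speeds; "joint_efforts": joint torques, N m; "position": TCP position; "ee_rot": TCP orientation; "contact_force": force on the tool from outside, world axes, zero at the start; "wrist_torque": the same for the moment, N m; "gripper_width": finger opening in mm; "grasp_force": force on a finger pad.
Only numpy, scipy, OpenCV 4.12 (cv2) and the standard library are available. Lean on these libraries where they do the work, as an engineer would, in place of code of your own. Each camera call takes 0.05 s, during which the arm holds its last target. There are 200 camera calls.

TASK

Raise the cork-topped post of the green bench jack so that a saxophone bell can be propped on it: first pry up the yellow lid by putting the blade of the wooden-handled slick into the slot under the lid's front lip, and swing the lid right back against its stop, keeping the gripper itself off the lid and the post. Then push the red-barred lever down through full strokes, letting its spring bring it fully back up each time, until the post is at the top of its travel and further strokes no longer raise it. Finish with the lid open, the post up, the lever sprung back up and the slick lying flat on the bench, and leave everything else where it is.

Things in the scene. Friction and masses are not known exactly. Their poses are not given: they have to be found in the camera images.
- jack: Green ratchet jack, bolted down. Origin: on the bench, below the post's axis. Axes: x from its front to the lid's hinge at the back, y to the lever's side, z up. Base plate 10 mm thick, x -100 to 100, y -62 to 153 mm. Green housing x -60 to 60, y -55 to 55 mm, 100 mm high, closed by the lid. Lever's pump block: x 0 to 90, y 90 to 140 mm, up to 130 mm high.
- lid (a joint): The yellow lid (plate 135 x 110 x 6 mm, 0.18 kg): 0 shut and level, grows as it swings up and back, stop at 1.95 rad (leaning back past upright). Let go short of upright (1.57) it falls shut; past about 1.75 it stays back. About 1 N lifts the lip.
- lip (a point): Middle of the lid's front lip, lower edge: shut, at jack x -75, y 0 mm, 100 mm above the bench. Swings with the lid, 135 mm from the hinge.
- cover: The lid's yellow plate. Origin on the hinge axis; its x axis points from the lip to the hinge, z is the upper face's normal when shut.
- lever (a joint): The sprung pump lever: 0 at rest (up), grows as its end is pushed down, stop at 0.55 rad. It takes about 4 N at the bar at first, 10 N near the bottom; its spring brings it back up in well under 1 s. Each full stroke (down past 0.5, back up below 0.08) lifts the post one 14 mm tooth (the first one 2 to 17 mm); strokes shorter than about four fifths lift nothing.
- lever_bar (a point): Centre of the red cross-bar at the lever's end, to be pushed down: cylinder 22 mm in diameter, 60 mm long along the jack's y, 200 mm from the lever's hinge (at rest the lever slopes up 0.35 rad to the bar). At rest x -138, y 115 mm in the jack's frame, 184 mm above the bench; at the bottom x -146, 75 mm above the bench. Moves with the lever.
- ram (a joint): Height of the post: 0 fully down, up in m. It starts between 0 and 0.027 and stays where the pumping leaves it; top of its travel by the lever 0.067 to 0.068. 3 to 5 full strokes are needed; further strokes do nothing.
- post: The steel post (36 mm in diameter) with a round cork pad (50 mm in diameter, 10 mm thick) on top, under the lid. Origin on its axis, 70 mm below the top of the pad.
- pad_top (a point): Centre of the top of the post's cork pad; 70 mm above the bench when fully down, about 138 mm when fully up.
- slick: The slick: dark wooden handle 80 x 18 x 22 mm (along, across, high) with a flat steel blade 75 mm long, 16 mm wide, 3 mm thick, pointing along its x axis. Origin: underside of the handle's middle; x towards the blade's tip, z up. It lies on the bench; weight 40 to 85 g. It and the screwdriver may have changed places.
- slick_grip (a point): A good place to grip the slick, on the handle 20 mm ahead of its middle and 11 mm above its underside; it is close to the centre of mass.
- slick_tip (a point): Tip of the slick's blade, at the middle of its thickness: 95 mm ahead of slick_grip, at the same height (11 mm above the underside of the handle).
- screwdriver: Bystander: red-handled screwdriver 170 mm long, lying. Origin: its underside; x towards the tip.
- mug: Bystander: white mug 95 mm high, 80 mm across, handle on its y side. Origin: centre of its underside.
- spool: Bystander: white wire spool standing on end, 56 mm across, 50 mm high, beside the slick. Origin: centre of its underside.
- glue: Bystander: white glue bottle, 36 mm across, 110 mm high, near the front of the jack. Origin: centre of its underside.
- jar: Bystander: amber jar, 60 mm across, 80 mm high, beyond the lever. Origin: centre of its underside.
- mallet: Bystander: hammer 200 mm long, lying. Origin: its underside; x towards the head.
- crook: Bystander: curved brass saxophone neck about 200 mm long, lying, 25 mm high. Origin: underside of its middle.
- lid_hinge (a point): Point on the lid's hinge axis: jack frame x 60, y 0 mm, 103 mm above the bench. The axis runs along the jack's y. Fixed.
- slot (a point): Middle of the mouth of the pry slot under the shut lid's lip: jack frame x -76, y 0 mm, 95 mm above the bench. The slot is open to the front (-x), 80 mm wide along y, 15 mm deep and 10 mm high (90 to 100 mm above the bench), between the lip above and a steel sill below that sticks out 18 mm from the housing. Fixed.
- lever_hinge (a point): Point on the lever's hinge axis: jack frame x 50, y 115 mm, 115 mm above the bench. The axis runs along the jack's y. Fixed.
Mind the look-alikes: they are no part of the job. There is more than one size of the slick; the one meant has the size given above.

How it is judged:
By the outcome, as a careful person would: the job done as asked, in the order asked, and still so for the second after the job is handed in, with the robot touching nothing.
It also fails if it takes over 72 s, if anything falls off the work surface, if the arm or the gripper's body presses on something with over 40 N, if the wrist force passes 120 N, or if a joint passes its speed limit or range.

## Working session

There is one attempt and no reset: what is moved stays moved. The work goes in short steps, Python scripts to look and compute and a shell command to move; the robot and the scene stay as the last step left them, time stands still between calls to the robot, and variables do not carry over. Pictures are saved under pics/ and viewed, at most 10 in all, crops included, and the job is handed in when it is done.

```bash
mkdir -p pics; ls; cat > h.py <<'E'
import numpy as np, cv2
from scipy.spatial.transform import Rotation as R
from bench import *
def cal(n):
    c=get_calibration(n); a=np.array(c["attitude"],float)
    M=R.from_quat(a).as_matrix() if a.size==4 else a.reshape(3,3)
    return np.array(c["intrinsics"]),np.array(c["xyz"]),M
def ray(n,u,v,z,c=None):
    K,t,M=c or cal(n); d=M@np.linalg.inv(K)@[u,v,1]; return t+d*(z-t[2])/d[2]
def cloud(n,dep,c=None):
    K,t,M=c or cal(n); v,u=np.mgrid[:480,:640]
    p=np.stack([(u-K[0,2])/K[0,0]*dep,(v-K[1,2])/K[1,1]*dep,dep],-1)
    return p@M.T+t
def snap(n,f):
    c=cal(n); im,d=get_image(n); cv2.imwrite(f"pics/{f}.png",im[:,:,::-1]); np.savez(f"{f}.npz",im=im,d=d,K=c[0],t=c[1],M=c[2]); return im,d,c
def load(f):
    z=np.load(f"{f}.npz"); return z["im"],z["d"],(z["K"],z["t"],z["M"])
E
python3 - <<'E'
from h import *
for n in("scene","top"):
    im,d,c=snap(n,n+"0"); print(n,c)
print(read_state())
E
```

```text
pics
scene (array([[510.62916161,   0.        , 324.20927218],
       [  0.        , 510.62916161, 241.19565478],
       [  0.        ,   0.        ,   1.        ]]), array([1129.83994139,  -67.39089785, 1103.39334004]), array([[ 0.04068738,  0.84877826, -0.52718119],
       [ 0.99907066, -0.04207129,  0.0093713 ],
       [-0.01422504, -0.52707255, -0.84970123]]))
top (array([[483.37556026,   0.        , 319.95592842],
       [  0.        , 483.37556026, 241.72814089],
       [  0.        ,   0.        ,   1.        ]]), array([ 400.77557598,  -43.39137362, 1433.88236758]), array([[-1.30294093e-02, -9.94440718e-01,  1.04488726e-01],
       [-9.99913745e-01,  1.31309783e-02,  2.84184411e-04],
       [-1.65464375e-03, -1.04476011e-01, -9.94526031e-01]]))
{'clock': 0.1, 'joints': array([ 1.38563666e+00,  3.85439602e-01,  6.78907793e-03, -4.49222269e-04,
       -1.19399761e+00, -2.58567940e-01]), 'joint_vel': array([-0.00056626, -0.00188701,  0.00333578,  0.0020485 ,  0.00054752,
        0.00116716]), 'joint_efforts': array([-1.31815577e-03, -3.93319452e+01,  1.88931245e+01,  4.19801161e+00,
       -2.60523171e-03,  3.07774243e-06]), 'position': array([268.09454998, 564.01076971, 230.36344918]), 'ee_rot': array([ 9.75470346e-01, -2.20128832e-01, -1.74659955e-04,  9.32941557e-04]), 'contact_force': array([-0.11180874, -0.11770969,  0.17856536]), 'wrist_torque': array([-0.04126493,  0.04147813,  0.01073955]), 'grasp_force': 0.0, 'gripper_width': 85.58375504046478}
```

View pics/top0.png

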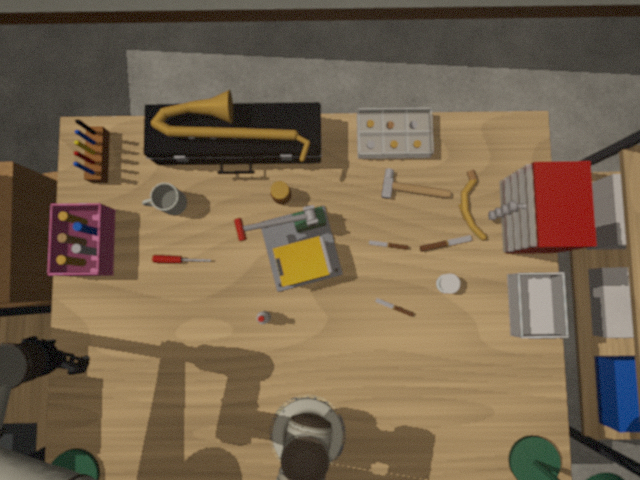

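View pics/scene0.png

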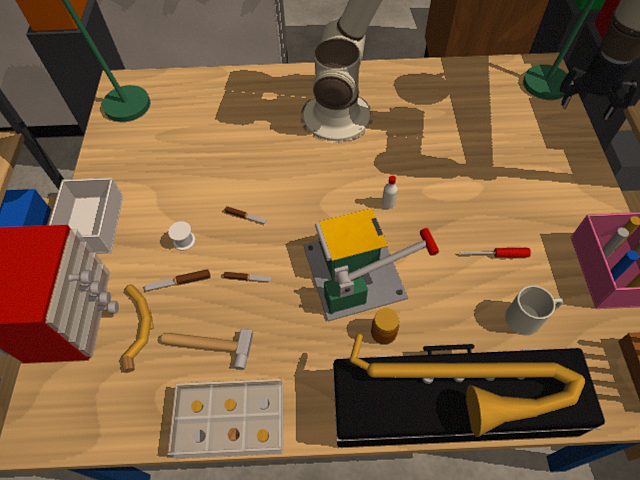

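Top view: three brown-handled look-alikes at A (390,244), B (447,242) and C (396,307), and a red screwdriver at (183,260). B is about 51 px ≈ 152 mm long, which fits the 155 mm slick. A and C are about 120 mm. The jack's lid is at (302,262) and the red bar at (239,229). Next I measure and check B in a close crop.

```bash
python3 - <<'E'
from h import *
for n in("top0","scene0"):
    im,d,c=load(n); P=cloud(n,d,c); hsv=cv2.cvtColor(im,cv2.COLOR_RGB2HSV)
    # lid
    roi=np.zeros((480,640),bool); 
    if n=="top0": roi[225:300,260:345]=1
    else: roi[200:285,310:395]=1
    m=(roi&(hsv[...,0]>20)&(hsv[...,0]<32)&(hsv[...,1]>200)&(hsv[...,2]>120)).astype(np.uint8)
    cs=max(cv2.findContours(m,cv2.RETR_EXTERNAL,cv2.CHAIN_APPROX_NONE)[0],key=cv2.contourArea)
    q=np.array([ray(n,u,v,105.,c)[:2] for u,v in cs[:,0]],np.float32)
    print(n,"lid rect",cv2.minAreaRect(q), "z",np.median(P[m>0][:,2]))
    # red bar
    roi[:]=0
    if n=="top0": roi[210:245,225:255]=1
    else: roi[222:260,410:445]=1
    m=(roi&((hsv[...,0]<8)|(hsv[...,0]>172))&(hsv[...,1]>150)&(hsv[...,2]>70)).astype(np.uint8)
    v,u=np.nonzero(m); print("bar px",u.mean(),v.mean(),"at z184",ray(n,u.mean(),v.mean(),184 if n=='scene0' else 188,c), "cloud",np.median(P[m>0],0))
    # tools
    for name,(u0,u1,v0,v1) in dict(A=(365,414,236,252),B=(416,476,232,254),C=(372,418,296,318)).items() if n=="top0" else dict(A=(218,275,268,286),B=(142,214,266,294),C=(220,270,202,226)).items():
        sub=np.zeros((480,640),bool); sub[v0:v1,u0:u1]=1
        # height above bench is unreliable; use colour vs wood
        h=(sub&(hsv[...,2]<125)&(hsv[...,1]>90))
        bl=(sub&(hsv[...,1]<75))
        for k,mm in(("handle",h),("blade",bl)):
            v,u=np.nonzero(mm)
            if len(u)<5: print(name,k,"none");continue
            q=np.array([ray(n,a,b,18. if k=="handle" else 12.,c)[:2] for a,b in zip(u,v)],np.float32)
            print(name,k,len(u),[np.round(x,1) for x in cv2.minAreaRect(q)], q.mean(0).round(1))
im=load("top0")[0][225:325,360:480]; s=load("scene0")[0][195:300,140:280]
a=cv2.resize(im,None,fx=5,fy=5,interpolation=3); b=cv2.resize(s,(600,450))
cv2.imwrite("pics/crop0.png",a[:,:,::-1])
E
```

```text
top0 lid rect ((486.8443298339844, 11.336532592773438), (105.9526138305664, 124.63658142089844), 14.560221672058105) z 106.61803777022715
bar px 239.4360902255639 228.9624060150376 at z184 [567.80179077 165.82980901 188.        ] cloud [566.80518119 165.01362675 194.06099334]
A handle 91 [array([ 533.4, -274. ]), array([62.2, 12.5]), np.float64(81.6)] [ 533.4 -273.9]
A blade 90 [array([ 543.7, -214.3]), array([53.8, 14.3]), np.float64(81.1)] [ 543.7 -214.1]
B handle 194 [array([ 532.5, -378.4]), array([20.8, 86.2]), np.float64(10.5)] [ 532.2 -378.2]
B blade 156 [array([ 550.2, -455.7]), array([19.2, 70.7]), np.float64(11.1)] [ 550.2 -455.4]
C handle 91 [array([ 345.3, -284.5]), array([62. , 12.9]), np.float64(67.5)] [ 344.7 -284.5]
C blade 97 [array([ 368.2, -227.6]), array([55. , 14.6]), np.float64(67.5)] [ 368.2 -227.9]
scene0 lid rect ((491.94818115234375, 9.904548645019531), (110.70696258544922, 132.26568603515625), 14.136763572692871) z 103.40691754330521
bar px 429.15416666666664 241.05833333333334 at z184 [570.05322361 164.17398216 184.        ] cloud [574.49792288 162.63684495 190.22022386]
A handle 194 [array([ 546.1, -255.2]), array([106. ,  19.2]), np.float64(82.7)] [ 545.  -271.1]
A blade 99 [array([ 549.5, -215.4]), array([51.9, 12.3]), np.float64(80.9)] [ 549.6 -215.2]
B handle 337 [array([ 548.9, -414.4]), array([ 26.5, 158.1]), np.float64(11.1)] [ 543.  -381.8]
B blade 186 [array([ 554.2, -455.9]), array([17.2, 69.2]), np.float64(11.7)] [ 554.6 -456.4]
C handle 170 [array([ 366.6, -261.3]), array([116. ,  20.8]), np.float64(65.9)] [ 359.2 -279.5]
C blade 84 [array([ 374.7, -229.3]), array([53.2, 12.3]), np.float64(65.9)] [ 374.7 -229.3]
```

View pics/crop0.png

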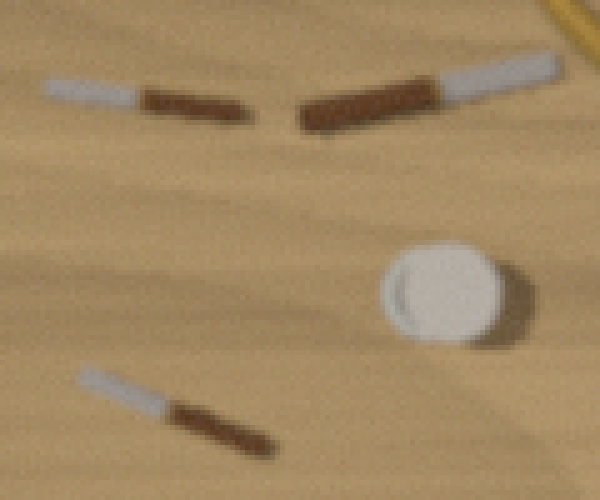

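The crop shows B at (370,100) in the crop (full image about (434,245)): handle 80 mm, blade 75 mm, beside the spool. A and C are the smaller look-alikes. Both views agree: the grip is at about (538,-399), the jack origin at about (492.5,2.7), and jack x points (.247,-.969). Next I move above the slick.

```bash
python3 -m creep '{"translation":[[1.6,-6,0],[3.2,-12,0],[4.8,-18,0],[6.4,-24,0],[8,-30,0],[9.6,-36,0],[11.2,-42,0],[12.8,-48,0]],"delta_rot":[[0,0,-6],[0,0,-12],[0,0,-18],[0,0,-24],[0,0,-30],[0,0,-36],[0,0,-42],[0,0,-48]],"hand":[6,6,6,6,6,6,6,6]}'
python3 -m creep '{"translation":[[1.6,-6,0],[3.2,-12,0],[4.8,-18,0],[6.4,-24,0],[8,-30,-1],[9.6,-36,-3],[12,-41,-4],[14.2,-46,-5]],"delta_rot":[[0,0,-5],[0,0,-5],[0,0,-5],[0,0,-5],[0,0,-5],[0,0,-5],[0,0,-5],[0,0,-5]],"hand":[6,6,6,6,6,6,6,6]}'
python3 -m creep '{"translation":[[0,-2.3,-2],[0,-2.3,-2]],"delta_rot":[[0,0,0],[0,0,0]],"hand":[6,6]}'
python3 - <<'E'
from h import *
s=read_state();print(s['position'],s['clock'],s['joints'])
snap("wrist","w1"); 
g=load("top0"); 
for z in(55,110): print(ray("top",263,317,z))
E
```

```text
clock: 1.1
position: [396.2, 82.5, 231.4]
ee_rot: [0.801, -0.599, 0.0, -0.0]
contact_force: [1.4, 0.7, -0.4]
gripper_width: 59.8
grasp_force: 0.0
clock: 2.1
position: [538.5, -377.5, 180.0]
ee_rot: [0.775, -0.632, -0.001, 0.0]
contact_force: [1.4, 0.6, 0.2]
gripper_width: 60.5
grasp_force: 0.0
clock: 2.35
position: [536.6, -399.4, 157.7]
ee_rot: [0.774, -0.633, -0.003, 0.001]
contact_force: [-1.0, 0.2, 0.3]
gripper_width: 60.2
grasp_force: 0.0
[ 536.62308539 -399.39008848  157.73419507] 2.35 [-3.98931263e-01  5.15243253e-01  3.03205736e-02 -8.09221945e-04
 -1.09205825e+00  5.98218196e-01]
[334.14879821 120.54134942  55.        ]
[336.80636557 114.0025032  110.        ]
```

View pics/w1.png

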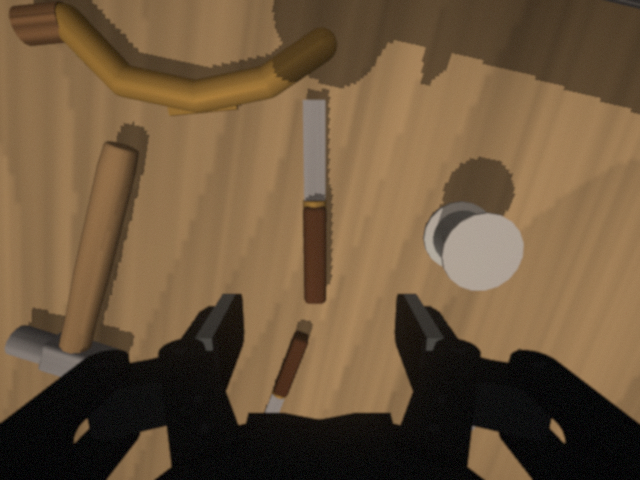

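The wrist view shows the slick aligned with the tool axis: blade tip at (315,98), handle end at (315,302). The spool at (480,250) is clear of the fingers.

```bash
python3 - <<'E'
from h import *
im,d,c=load("w1"); 
tip=ray(0,315,98.5,12.5,c); e=ray(0,314.5,302,22,c); j=ray(0,314.5,207,22,c)
print(tip,e,j,np.linalg.norm(tip-e)); 
for col in ((306,324),):pass
hsv=cv2.cvtColor(im,cv2.COLOR_RGB2HSV)
for v in(120,160,220,250,285):
    r=im[v,285:345].astype(int); print(v,(np.nonzero((hsv[v,285:345,1]<75)&(hsv[v,285:345,2]>90))[0]+285)[[0,-1]] if v<200 else (np.nonzero((hsv[v,285:345,2]<115)&(hsv[v,285:345,0]<12))[0]+285)[[0,-1]])
a=(tip-e)[:2]; a/=np.linalg.norm(a); print("axis az",np.degrees(np.arctan2(a[1],a[0])))
print("grip from end",e[:2]+60*a,"from tip",tip[:2]-95*a, "from joint",j[:2]-20*a)
T=R.from_quat(read_state()['ee_rot']).as_matrix(); print("tool x az",np.degrees(np.arctan2(T[1,0],T[0,0])))
E
```

```text
[ 557.27626595 -491.81775399   12.5       ] [ 528.02554002 -342.11775829   22.        ] [ 542.81279442 -417.03845893   22.        ] 152.8265149790386
120 [303 325]
160 [304 325]
220 [305 323]
250 [308 323]
285 [306 322]
axis az -78.94395471281491
grip from end [ 539.53168643 -401.00416245] from tip [ 539.05820079 -398.58094741] from joint [ 538.97741228 -397.40965754]
tool x az -78.51216150467077
```

```bash
python3 -m creep '{"translation":[[0.1,0,-5],[0.1,0,-10],[0.1,0,-14],[0.1,0,-15.6],[0.1,0,-15.6]],"delta_rot":[[0,0,0],[0,0,0],[0,0,0],[0,0,0],[0,0,0]],"hand":[5,5,5,5,5]}'
python3 -m creep '{"translation":[[0,0,0],[0,0,0],[0,0,0],[0,0,0],[0,0,0]],"delta_rot":[[0,0,0],[0,0,0],[0,0,0],[0,0,0],[0,0,0]],"hand":[0.5,0.5,0.5,0.5,0.5]}'
```

```text
clock: 3.02
position: [539.6, -398.0, 5.6]
ee_rot: [0.775, -0.632, -0.0, 0.0]
contact_force: [0.6, -0.6, 0.5]
gripper_width: 49.8
grasp_force: 0.0
clock: 3.65
position: [540.7, -399.2, 7.8]
ee_rot: [0.775, -0.632, 0.002, -0.0]
contact_force: [-1.0, 1.2, 6.6]
gripper_width: 16.2
grasp_force: 62.0
```

```bash
python3 -m creep '{"translation":[[0,0,3],[0,0,8],[0,0,14],[0,0,20],[-1,5,25],[-2,11,25],[-3,17,25],[-4,23,25]],"delta_rot":[[0,0,0],[0,0,0],[0,0,0],[0,0,0],[0,0,3.2],[0,0,3.2],[0,0,3.2],[0,0,3.2]],"hand":[0.5,0.5,0.5,0.5,0.5,0.5,0.5,0.5]}'
python3 -m creep '{"translation":[[-0.9,6,0],[-1.8,12,0],[-2.7,18,0],[-3.6,24,0],[-4.5,30,0],[-5.4,35,0],[-5.6,36.5,-3],[-5.6,36.5,-6]],"delta_rot":[[0,0,0],[0,0,0],[0,0,0],[0,0,0],[0,0,0],[0,0,0],[0,0,0],[0,0,0]],"hand":[0.5,0.5,0.5,0.5,0.5,0.5,0.5,0.5]}'
python3 - <<'E'
from h import *
s=read_state();print(s['position'],s['clock'],s['gripper_width'],s['joints'])
im,d,c=snap("wrist","w2"); P=cloud(0,d,c)
print([P[v,u].round(1) for v,u in((100,315),(150,315),(200,315))])
E
```

```text
clock: 4.65
position: [498.8, -168.5, 255.8]
ee_rot: [0.792, -0.611, 0.0, -0.001]
contact_force: [0.3, -0.2, -0.9]
gripper_width: 16.3
grasp_force: 61.1
clock: 5.65
position: [443.2, 196.4, 195.1]
ee_rot: [0.793, -0.609, -0.0, -0.001]
contact_force: [0.3, 0.1, -1.5]
gripper_width: 16.6
grasp_force: 61.1
[443.20776015 196.35420208 195.08183308] 5.65 16.568134233572327 [ 7.52697079e-01  1.77294099e-01 -3.81980798e-01 -5.06017532e-04
 -1.00956450e+00 -4.92441763e-01]
[array([465.1, 118.3, 198.6]), array([460.9, 134.5, 198.1]), array([456.4, 151.7, 198.5])]
```

View pics/w2.png

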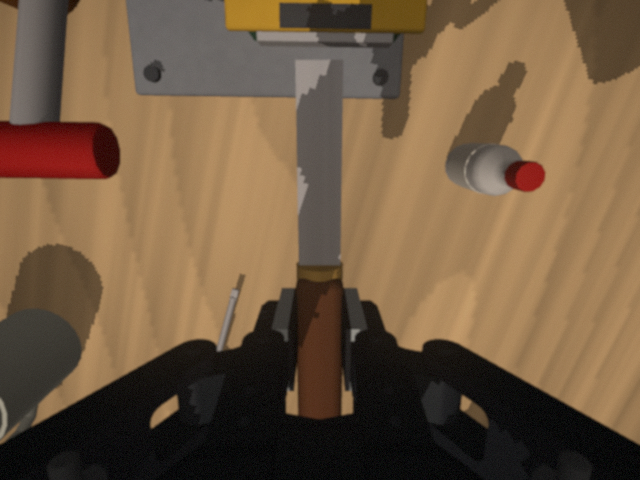

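The wrist view shows the slick level in the hand, tip at (319,60). The lid's front edge runs from (226,29) to (423,33), the sill is below it, and the glue at (490,170) is clear. Next I measure the lip and tip in world coordinates.

```bash
python3 - <<'E'
from h import *
im,d,c=load("w2"); P=cloud(0,d,c)
l=ray(0,226,29.5,103,c);r=ray(0,423.5,33,103,c)
print("lip L R mid",l,r,(l+r)/2,np.linalg.norm(l-r),"az",np.degrees(np.arctan2(*(l-r)[[1,0]])))
for v,u in((10,250),(10,400),(25,325),(39,320),(39,380)):print(v,u,P[v,u].round(1))
s1=ray(0,258,38,90,c); s2=ray(0,403,38,90,c); print("sill",s1,s2)
for z in(197,198.5):print("tip",ray(0,319,60,z,c))
E
```

```text
lip L R mid [525.28337168  87.6248896  103.        ] [419.03737126  61.30466968 103.        ] [472.16037147  74.46477964 103.        ] 109.45760175726774 az 13.913715782368842
10 250 [513.9  75.4 105.4]
10 400 [435.5  54.8 106. ]
25 325 [472.6  72.5 107.2]
39 320 [474.5  76.1  90. ]
39 380 [440.3  66.7  88.5]
sill [509.83410967  84.88711957  90.        ] [427.50693149  63.09334164  90.        ]
tip [467.09312436 105.55030464 197.        ]
tip [467.02213048 105.80828033 198.5       ]
```

```bash
python3 -m creep '{"translation":[[0,0,-4],[0,0,-8],[0,0,-10.3],[0,0,-10.3],[0.25,-1,-10.3],[0.5,-2,-10.3],[0.6,-2.5,-10.3],[0.6,-2.5,-10.3]],"delta_rot":[[0,0,0],[0,0,0],[0,0,0],[0,0,0],[0,0,0],[0,0,0],[0,0,0],[0,0,0]],"hand":[0.5,0.5,0.5,0.5,0.5,0.5,0.5,0.5]}'
python3 - <<'E'
from h import *
s=read_state();print(s['position'],s['clock'])
im,d,c=snap("wrist","w3"); P=cloud(0,d,c)
for v,u in((70,319),(100,319),(200,319)):print(P[v,u].round(1))
E
```

```text
clock: 6.7
position: [449.8, 169.4, 92.8]
ee_rot: [0.792, -0.611, 0.0, -0.0]
contact_force: [-0.3, 0.1, 0.1]
gripper_width: 16.3
grasp_force: 61.1
[449.83998628 169.39561187  92.81270593] 6.7
[472.6  81.7  95.8]
[470.1  91.1  98.5]
[461.5 124.2  97.4]
```

View pics/w3.png

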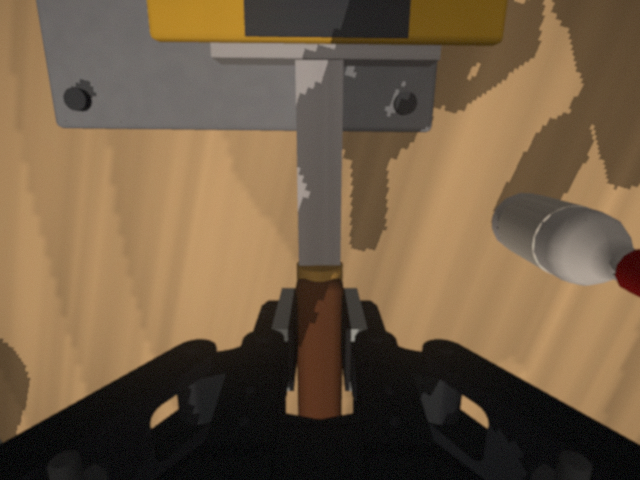

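The tip is at (319,60), about 5 mm short of the lip, centred and at slot height. Next I insert it.

```bash
python3 -m creep '{"translation":[[0.1,-0.5,0],[0.25,-1,0],[0.4,-1.5,0],[0.4,-1.5,0]],"delta_rot":[[0,0,0],[0,0,0],[0,0,0],[0,0,0]],"hand":[0.5,0.5,0.5,0.5]}'
python3 -m creep '{"translation":[[0,0,0.5],[0,0,1],[0,0,1.5],[0,0,1.5]],"delta_rot":[[0,0,0],[0,0,0],[0,0,0],[0,0,0]],"hand":[0.5,0.5,0.5,0.5]}'
python3 - <<'E'
from h import *
im,d,c=snap("wrist","w4"); P=cloud(0,d,c)
for u in(200,450):print([P[v,u].round(0) for v in(5,25,50)])
cs=cal("scene");ims,ds,_=snap("scene","s4");Q=cloud(0,ds,cs)
K,t,M=cs
for nm,p in(("lip",(472,75,105)),("hinge",(507,-55,105))):
    q=K@(M.T@(np.array(p)-t)); print(nm,q[:2]/q[2])
E
```

```text
clock: 7.25
position: [453.6, 154.5, 92.2]
ee_rot: [0.792, -0.611, -0.0, 0.0]
contact_force: [-0.3, -0.4, -0.7]
gripper_width: 16.7
grasp_force: 61.1
clock: 7.75
position: [453.8, 155.1, 107.9]
ee_rot: [0.792, -0.61, 0.0, -0.001]
contact_force: [0.1, 0.9, -0.7]
gripper_width: 16.5
grasp_force: 61.0
[array([517.,  60., 116.]), array([516.,  65., 117.]), array([515.,  72., 117.])]
[array([442.,  40., 116.]), array([440.,  45., 117.]), array([438.,  52., 118.])]
lip [379.56039836 224.92465946]
hinge [324.74725444 239.91623075]
```

Depth shows the lip raised about 11 mm with the blade under it, so the pry works. Next I swing the lid up.

```bash
python3 -m creep '{"translation":[[0.15,-0.6,1.3],[0.35,-1.35,2.7],[0.55,-2.2,4.6],[0.8,-3.2,6.3],[1.1,-4.2,7.2],[1.35,-5.2,7.9],[1.6,-6.3,8.5],[1.6,-6.3,8.5]],"delta_rot":[[0,0,0],[0,0,0],[0,0,0],[0,0,0],[0,0,0],[0,0,0],[0,0,0],[0,0,0]],"hand":[0.5,0.5,0.5,0.5,0.5,0.5,0.5,0.5]}'
python3 - <<'E'
from h import *
im,d,c=snap("wrist","w5"); snap("scene","s5")
E
```

```text
clock: 8.85
position: [469.8, 91.0, 192.6]
ee_rot: [0.792, -0.611, 0.0, 0.0]
contact_force: [0.2, 0.0, -0.2]
gripper_width: 16.3
grasp_force: 61.1
```

```bash
python3 - <<'E'
from h import *
a=load("w5")[0]; b=load("s5")[0][140:320,280:460]
cv2.imwrite("pics/m5.png",np.hstack([cv2.resize(a,(440,330)),cv2.resize(b,(330,330))])[:,:,::-1])
E
```

```text
(no output)
```

View pics/m5.png

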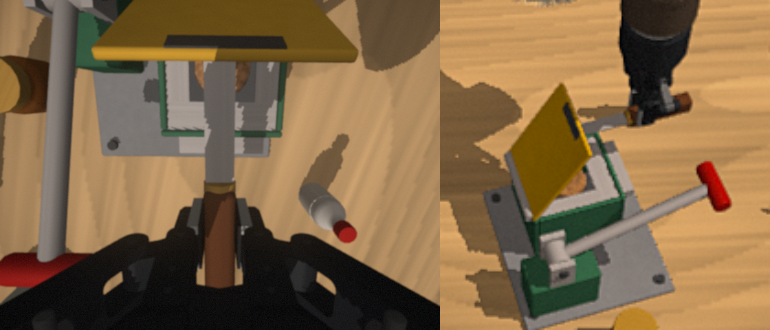

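The montage shows the lid at about 60° resting on the blade tip, with the gripper well clear. Next I push it past upright to the stop.

```bash
python3 -m creep '{"translation":[[0.3,-1.2,0.4],[0.6,-2.4,0.7],[0.9,-3.6,0.9],[1.25,-4.9,0.9],[1.6,-6.2,0.7],[1.8,-7.1,0.5],[2.05,-8,0.2],[2.05,-8,0.2]],"delta_rot":[[0,0,0],[0,0,0],[0,0,0],[0,0,0],[0,0,0],[0,0,0],[0,0,0],[0,0,0]],"hand":[0.5,0.5,0.5,0.5,0.5,0.5,0.5,0.5]}'
python3 - <<'E'
from h import *
for n in("top","scene"):
    im,d,c=snap(n,n+"6"); P=cloud(0,d,c); hsv=cv2.cvtColor(im,cv2.COLOR_RGB2HSV)
    O=np.array([492.5,2.7,0]); ex=np.array([.245,-.97,0]); ey=np.array([.97,.245,0])
    J=np.stack([(P-O)@ex,(P-O)@ey,P[...,2]],-1)
    m=(hsv[...,0]>20)&(hsv[...,0]<32)&(hsv[...,1]>200)&(hsv[...,2]>60)&(abs(J[...,1])<60)&(J[...,0]>40)&(J[...,0]<200)&(J[...,2]>112)&(d>0)
    q=J[m]; print(n,m.sum()); 
    if m.sum()>10:
        k=np.polyfit(q[:,2],q[:,0],1); print("lean",np.pi/2+np.arctan(k[0]),"x at 103",np.polyval(k,103),q.min(0),q.max(0))
E
```

```text
clock: 9.95
position: [489.9, 11.2, 193.8]
ee_rot: [0.792, -0.611, -0.0, 0.0]
contact_force: [0.4, -0.1, -0.4]
gripper_width: 16.5
grasp_force: 61.1
top 296
lean 1.939316102830924 x at 103 53.875424473392485 [ 60.3681352  -54.04605579 120.57502672] [105.58513165  48.81612708 236.70682037]
scene 596
lean 1.9609765970314554 x at 103 57.469089594843275 [ 60.95294714 -53.12366377 112.49387591] [112.41431315  56.42335894 228.8578896 ]
```

The lid's lean is about 1.95 rad in both views, so it is at its stop. Next I withdraw the slick and lay it on the free bench at about (400,220).

```bash
python3 -m creep '{"translation":[[-0.5,2,0],[-1.5,6,0],[-3,12,0],[-4.5,18,0],[-6.5,20.9,-4],[-9,20.9,-9],[-9,20.9,-14],[-9,20.9,-17]],"delta_rot":[[0,0,0],[0,0,0],[0,0,0],[0,0,0],[0,0,0],[0,0,0],[0,0,0],[0,0,0]],"hand":[0.5,0.5,0.5,0.5,0.5,0.5,0.5,0.5]}'
python3 -m creep '{"translation":[[0,0,-0.8],[0,0,-1.2],[0,0,-1.5],[0,0,-1.5]],"delta_rot":[[0,0,0],[0,0,0],[0,0,0],[0,0,0]],"hand":[0.5,0.5,0.5,0.5]}'
```

```text
clock: 11.05
position: [399.0, 220.8, 22.6]
ee_rot: [0.793, -0.61, -0.0, 0.001]
contact_force: [-0.2, 0.1, -0.6]
gripper_width: 16.3
grasp_force: 61.1
clock: 11.55
position: [400.5, 221.3, 10.1]
ee_rot: [0.792, -0.61, 0.0, -0.001]
contact_force: [0.0, -0.4, -0.7]
gripper_width: 16.5
grasp_force: 61.1
```

```bash
python3 -m creep '{"translation":[[0,0,-0.2],[0,0,-0.2],[0,0,-0.2],[0,0,-0.2],[0,0,-0.2],[0,0,5],[0,0,11],[0,0,17]],"delta_rot":[[0,0,0],[0,0,0],[0,0,0],[0,0,0],[0,0,0],[0,0,0],[0,0,0],[0,0,0]],"hand":[0.5,5,5,5,5,5,5,5]}'
python3 -m creep '{"translation":[[0,0,6],[5,-1.5,6],[10,-3,6],[15,-4.5,6],[16.8,-4.9,6],[16.8,-4.9,6],[16.8,-4.9,6]],"delta_rot":[[0,0,0],[0,0,0],[0,0,0],[0,0,0],[0,0,0],[0,0,0],[0,0,0]],"hand":[0,0,0,0,0,0,0]}'
python3 - <<'E'
from h import *
s=read_state();print(s['position'],s['gripper_width'])
im,d,c=snap("wrist","w7"); P=cloud(0,d,c); hsv=cv2.cvtColor(im,cv2.COLOR_RGB2HSV)
m=((hsv[...,0]<8)|(hsv[...,0]>172))&(hsv[...,1]>150)&(hsv[...,2]>60)&(P[...,2]>130)
print("bar wrist",m.sum(),P[m].min(0) if m.any() else 0,P[m].max(0) if m.any() else 0)
im2,d2,c2=snap("scene","s7"); 
b=im2[130:330,280:500]
cv2.imwrite("pics/m7.png",np.hstack([cv2.resize(im,(400,300)),cv2.resize(b,(330,300))])[:,:,::-1])
E
```

```text
clock: 12.55
position: [399.8, 220.5, 181.1]
ee_rot: [0.792, -0.61, -0.0, 0.0]
contact_force: [0.5, 1.2, -0.0]
gripper_width: 49.9
grasp_force: 0.0
clock: 13.42
position: [567.3, 171.9, 239.1]
ee_rot: [0.792, -0.61, -0.0, 0.0]
contact_force: [-0.0, -0.3, 0.3]
gripper_width: 0.0
grasp_force: 0.0
[567.34576903 171.85633521 239.06624517] 0.043469912909117434
bar wrist 4120 [538.89551581 105.42699065 184.26479118] [598.38517793 183.25047142 381.45622222]
```

View pics/m7.png

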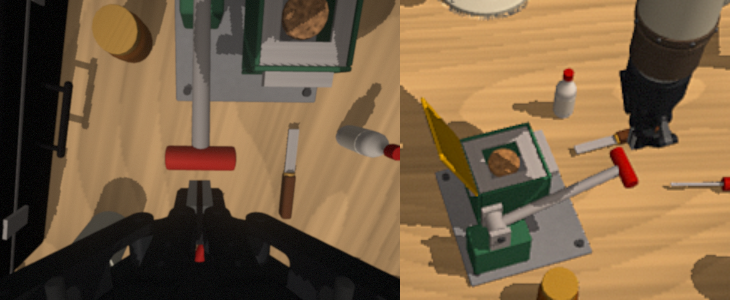

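Wrist view: the bar is just ahead of the closed fingers at (200,158) in the left panel. The slick lies flat on the bench, the lid stays back, and the cork pad is visible. First stroke:

```bash
python3 -m creep '{"translation":[[0.1,-0.4,-4],[0.05,-0.2,-6.5],[-0.05,0.2,-9.5],[-0.05,0.2,-12.5],[0,0.1,-15.1],[0,0.1,-15.1]],"delta_rot":[[0,0,0],[0,0,0],[0,0,0],[0,0,0],[0,0,0],[0,0,0]],"hand":[0,0,0,0,0,0]}'
python3 -m creep '{"translation":[[-0.05,0.1,3],[-0.05,0.1,6],[0.1,-0.4,10],[0.1,-0.4,12],[0.1,-0.4,12],[0.1,-0.4,12]],"delta_rot":[[0,0,0],[0,0,0],[0,0,0],[0,0,0],[0,0,0],[0,0,0]],"hand":[0,0,0,0,0,0]}'
cat > pad.py <<'E'
from h import *
import sys
O=np.array([492.5,2.7,0]); ex=np.array([.245,-.97,0]); ey=np.array([.97,.245,0])
for n in("top","scene"):
    im,d,c=snap(n,n+sys.argv[1]); P=cloud(0,d,c); q=P-O
    m=(np.hypot(q@ex,q@ey)<16)&(P[...,2]>55)&(P[...,2]<165); print(n,"pad z",np.median(P[m][:,2]).round(1),m.sum(),end="; ")
    hsv=cv2.cvtColor(im,cv2.COLOR_RGB2HSV)
    b=((hsv[...,0]<8)|(hsv[...,0]>172))&(hsv[...,1]>150)&(np.hypot(*(P[...,:2]-[570,166]).transpose(2,0,1))<45)
    print("bar z",np.percentile(P[b][:,2],[50,95]).round(1))
s=read_state();print(s['clock'],s['position'])
E
python3 pad.py 8
```

```text
clock: 14.28
position: [568.3, 174.7, 89.3]
ee_rot: [0.793, -0.61, 0.0, -0.001]
contact_force: [-2.3, 3.5, 7.9]
gripper_width: -0.1
grasp_force: 3.6
clock: 15.02
position: [568.0, 168.7, 207.4]
ee_rot: [0.792, -0.61, -0.001, 0.001]
contact_force: [-0.8, -1.2, -0.6]
gripper_width: -0.2
grasp_force: 0.0
top pad z 95.6 103; bar z [192.9 197.3]
scene pad z 92.9 121; bar z [189.2 193.1]
15.125 [568.19036994 168.6475121  206.85925192]
```

```bash
python3 -m creep '{"translation":[[-0.05,0.2,-3],[-0.15,0.6,-6.5],[-0.15,0.6,-9.5],[-0.1,0.5,-12.1],[-0.1,0.5,-12.1]],"delta_rot":[[0,0,0],[0,0,0],[0,0,0],[0,0,0],[0,0,0]],"hand":[0,0,0,0,0]}'
python3 -m creep '{"translation":[[-0.05,0.1,3],[-0.05,0.1,6],[0.1,-0.5,10],[0.1,-0.5,12.1],[0.1,-0.5,12.1],[0.1,-0.5,12.1]],"delta_rot":[[0,0,0],[0,0,0],[0,0,0],[0,0,0],[0,0,0],[0,0,0]],"hand":[0,0,0,0,0,0]}'
python3 pad.py 9
python3 -m creep '{"translation":[[-0.05,0.2,-3],[-0.15,0.6,-6.5],[-0.15,0.6,-9.5],[-0.1,0.5,-12.1],[-0.1,0.5,-12.1]],"delta_rot":[[0,0,0],[0,0,0],[0,0,0],[0,0,0],[0,0,0]],"hand":[0,0,0,0,0]}'
python3 -m creep '{"translation":[[-0.05,0.1,3],[-0.05,0.1,6],[0.1,-0.5,10],[0.1,-0.5,12.1],[0.1,-0.5,12.1],[0.1,-0.5,12.1]],"delta_rot":[[0,0,0],[0,0,0],[0,0,0],[0,0,0],[0,0,0],[0,0,0]],"hand":[0,0,0,0,0,0]}'
python3 pad.py 10
```

```text
clock: 15.75
position: [569.7, 175.8, 87.6]
ee_rot: [0.793, -0.61, 0.001, -0.002]
contact_force: [-0.7, 4.4, 6.5]
gripper_width: 0.2
grasp_force: 3.7
clock: 16.5
position: [568.1, 168.6, 206.3]
ee_rot: [0.792, -0.61, -0.001, 0.002]
contact_force: [0.5, 0.5, -0.3]
gripper_width: 0.1
grasp_force: 0.0
top pad z 109.4 104; bar z [194.9 202.3]
scene pad z 106.4 136; bar z [190.  194.5]
16.6 [568.23333607 168.56603686 206.23462578]
clock: 17.23
position: [569.8, 175.7, 87.7]
ee_rot: [0.793, -0.61, 0.001, -0.002]
contact_force: [-0.8, 3.3, 8.2]
gripper_width: -0.1
grasp_force: 3.7
clock: 17.98
position: [568.1, 168.6, 206.2]
ee_rot: [0.792, -0.61, -0.001, 0.002]
contact_force: [-0.1, 0.6, -1.3]
gripper_width: -0.0
grasp_force: 0.0
top pad z 122.7 111; bar z [193.7 201.3]
scene pad z 120.3 138; bar z [189.6 194.1]
18.075 [568.23676238 168.55582119 206.22200192]
```

```bash
python3 -m creep '{"translation":[[-0.05,0.2,-3],[-0.15,0.6,-6.5],[-0.15,0.6,-9.5],[-0.1,0.5,-12.1],[-0.1,0.5,-12.1]],"delta_rot":[[0,0,0],[0,0,0],[0,0,0],[0,0,0],[0,0,0]],"hand":[0,0,0,0,0]}'
python3 -m creep '{"translation":[[-0.05,0.1,3],[-0.05,0.1,6],[0.1,-0.5,10],[0.1,-0.5,12.1],[0.1,-0.5,12.1],[0.1,-0.5,12.1]],"delta_rot":[[0,0,0],[0,0,0],[0,0,0],[0,0,0],[0,0,0],[0,0,0]],"hand":[0,0,0,0,0,0]}'
python3 pad.py 11
python3 -m creep '{"translation":[[-0.05,0.2,-3],[-0.15,0.6,-6.5],[-0.15,0.6,-9.5],[-0.1,0.5,-12.1],[-0.1,0.5,-12.1]],"delta_rot":[[0,0,0],[0,0,0],[0,0,0],[0,0,0],[0,0,0]],"hand":[0,0,0,0,0]}'
python3 -m creep '{"translation":[[-0.05,0.1,3],[-0.05,0.1,6],[0.1,-0.5,10],[0.1,-0.5,12.1],[0.1,-0.5,12.1],[0.1,-0.5,12.1]],"delta_rot":[[0,0,0],[0,0,0],[0,0,0],[0,0,0],[0,0,0],[0,0,0]],"hand":[0,0,0,0,0,0]}'
python3 pad.py 12
```

```text
clock: 18.7
position: [569.8, 175.7, 87.6]
ee_rot: [0.793, -0.61, 0.001, -0.002]
contact_force: [-0.8, 3.8, 8.4]
gripper_width: 0.1
grasp_force: 3.8
clock: 19.45
position: [568.1, 168.6, 206.2]
ee_rot: [0.792, -0.61, -0.001, 0.002]
contact_force: [0.2, 0.3, 0.5]
gripper_width: -0.4
grasp_force: 0.0
top pad z 137.9 113; bar z [192.6 211.1]
scene pad z 134.1 147; bar z [189.8 193.8]
19.55 [568.25340489 168.55672274 206.20485849]
clock: 20.18
position: [569.8, 175.1, 87.8]
ee_rot: [0.793, -0.61, 0.001, -0.001]
contact_force: [0.2, 1.5, 7.6]
gripper_width: -0.1
grasp_force: 4.0
clock: 20.92
position: [568.1, 168.6, 206.2]
ee_rot: [0.792, -0.61, -0.001, 0.002]
contact_force: [0.4, 0.5, 0.1]
gripper_width: 0.0
grasp_force: 0.0
top pad z 137.4 110; bar z [193.4 221.5]
scene pad z 134.8 145; bar z [189.8 193.6]
21.025 [568.26355507 168.57013089 206.22470849]
```

The post reached the top and the extra stroke did not raise it. Next I retreat and take the final check.

```bash
python3 -m creep '{"translation":[[0,0,4],[0,0,9],[-2,5,10],[-4,10,10],[-6,15,10],[-6,15,10],[-6,15,10],[-6,15,10]],"delta_rot":[[0,0,0],[0,0,0],[0,0,0],[0,0,0],[0,0,0],[0,0,0],[0,0,0],[0,0,0]],"hand":[0,0,0,0,0,0,0,0]}'
python3 pad.py 13; python3 -c "
from h import *
a=load('scene13')[0][130:400,130:550];cv2.imwrite('pics/f.png',cv2.resize(a,(780,501))[:,:,::-1])"
```

```text
clock: 22.02
position: [509.5, 317.9, 307.9]
ee_rot: [0.792, -0.611, 0.0, 0.0]
contact_force: [0.3, 0.1, 0.2]
gripper_width: 0.2
grasp_force: 0.0
top pad z 138.0 111; bar z [193.7 198.2]
scene pad z 134.1 141; bar z [189.8 193.5]
22.125 [509.54836186 317.8360125  308.21188884]
```

View pics/f.png

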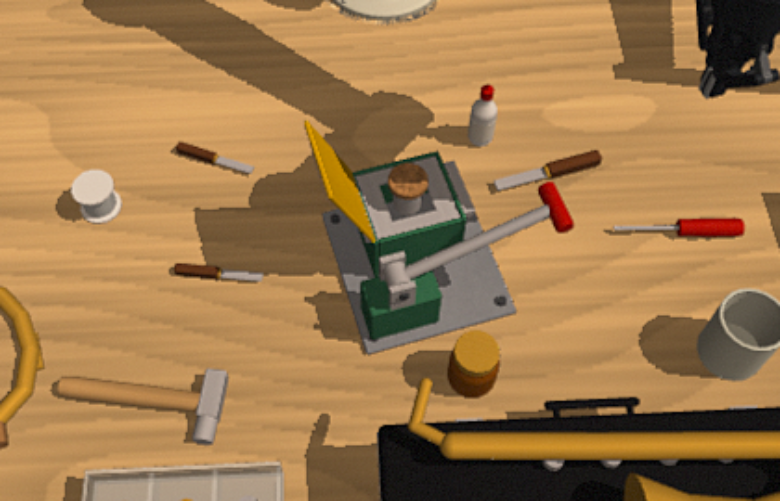

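The final view shows the lid back at (340,185), the post up at (408,190), the lever up with its bar at (556,207), the slick flat at (548,172), and the bystanders in place.

```bash
python3 -c "
from bench import job_done
print(job_done())"
```

```text
the job is handed in; nothing more can be done
None
```

The job is handed in after 22 s: lid open against its stop, post at the top of its travel (a fifth stroke raised it no further), lever sprung back up, slick flat on the bench, and the bystanders look unmoved in the last image.

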